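# Lock the bayonet fuel cap onto a moped tank

### The arm

A 6-joint arm with a two-finger parallel gripper is mounted at the origin on the work surface. World frame = base frame: x ahead of the robot, y to its left, z up, the work surface at z = 0. Lengths are in m, angles in rad, forces in N, time in s.
With the tool pointing down it reaches from about 0.3 to 0.775 m from the base axis. Payload 14.6 kg.
Tool frame: the origin (TCP) lies at the centre of the arm's flange, where the gripper is bolted on; the fingertips stand 199 mm ahead of it and the grasp point (between the pads) lies 180 mm ahead of it; z points along the fingers, y is the line along which they close (so a half turn about z gives the same grasp; the last joint's range is limited). The gripper opens to 94 mm and grips with 3 to 60 N. Pads are 16 mm wide; open, the fingers measure 119 mm over their backs; the gripper's body (75 mm by 177 mm) begins 78 mm behind the grasp point.
Start: joints at [1.111, 0.3, 1.521, -0, 1.321, -0.067], TCP at [0.211, 0.508, 0.405] pointing down, gripper open.
Joint ranges: [-3.03, 3.03], [-0.79, 2.21], [0.23, 2.52], [-1.04, 4.18], [0, 3.07], [-2.55, 2.55]. Speed limits (rad/s): [2.22, 2.22, 2.57, 3.14, 3.14, 3.14].

### API

Orientations are given as [roll, pitch, yaw] about the fixed x, y, z axes, in that order (R = Rz(yaw) Ry(pitch) Rx(roll)).
In Python, from station import robot gives the robot as it stands.
- The arm moves only by the tool arm_command, never from a script. Its argument "increments" is text: rows parted by semicolons, each of 7 numbers parted by spaces: the turn, a rotation vector about the tool's x, y, z scaled (see below), then the shift along the tool's x, y, z scaled (see below), then the gripper's target within -1 to 1 (shut at 1, half-way at 0, fully open at -1). A call has 1 to 10 rows; each row is the pose to reach, as a shift and turn from the pose commanded when the call began, along the tool's axes at that moment; what a row does not reach only later rows make up. The controller multiplies each number of a shift by 150 mm and each number of a turn by 120 degrees. A row lasts 1/12 s, in which the tool goes at most 41.7 mm and 7.16 degrees, less where a joint would pass 70% of its speed; a pose out of reach is approached as far as the arm can. A call with a number of a shift or a turn outside -1 to 1 is refused whole. A call with a gripper value outside its range is refused whole. The fingers move at their own pace and stop on an object; "force" is the grip in N (left out, the last holds). Time passes only in rows, so rows that repeat a pose let the fingers close. It gives the time, the measured TCP pose, the force, the opening and the grip force at its end, in the units of the state.
- robot.get_obs(): the state, without advancing time (a new reading comes with each control period).
- robot.read_camera(name): name is "scene" or "top" or "wrist"; returns the picture (400x640x3 uint8, red, green, blue); there is no depth.
- robot.get_calibration(name): a dict with "fovy" (degrees; the focal length in pixels is half the picture's height over the tangent of half this angle, whatever the lens; pixels are square), "cx", "cy" (the principal point, pixels), "rvec" (rotation vector, rad) and "tvec" (3), from world to camera coordinates, as OpenCV has them; the wrist camera has in their place "T_tool_cam" (4x4, takes a point from camera to tool coordinates, whose origin is the TCP and whose axes are the flange's). Camera axes: x right, y down, z forward; pixel columns grow to the right and rows downward; lengths in m; the calibration is good to about 2 mm. A picture is of the moment at which its call begins: read the wrist's pose just before it. get_calibration takes no time and is no camera call.
- robot.finish_job(): hands the job in; it is judged then, once.
Trained networks look in the newest picture that a camera, given by its name, has taken for a name from the list of things; names that differ only in an ending like _2 or _b are one class to them, and where a whole thing is asked for, a point or a joint stands for the part that bears it (a point fixed in the world has none). Each returns a list of dicts, best first, with "confidence" (0 to 1); they miss things now and then, are a little off and sometimes report something else, mostly with a low value. They report only what shows in the picture. A call takes as long as a camera call. They do not tell look-alikes from the thing itself.
- robot.recognise(camera, label): "bbox" ([left, top, width, height] in pixels, round what is visible of it).
- robot.place_of(camera, label): "xy" ([column, row] in pixels: a listed point, or the origin of a listed thing).
The state is a dict: "t": time; "joint_pos": joint angles; "joint_velocities": joint speeds; "effort": joint torques, N m; "ee_pos": TCP position; "eef_rot": TCP orientation; "ft_force": force on the tool from outside, world axes, zero at the start; "moment": the same for the moment, N m; "finger_gap": opening from 0.0 (shut) to 1.0 (fully open); "grip_force": force on a finger pad.
Only numpy, scipy, OpenCV 4.12 (cv2) and the standard library are available. Lean on these libraries where they do the work, as an engineer would, in place of code of your own. Each camera call takes 0.05 s, during which the arm holds its last target. There are 200 camera calls.

### The job

Fit the steel fuel cap (the round one with the finger bar) to the moped's fuel tank. Feel for the two slots in the filler neck, push the cap down against its spring and give it a quarter turn clockwise, so that it locks fully home, then let go. Leave the other things on the bench where they lie.

Things in the scene. Friction and masses are not known exactly. Their poses are not given: they have to be found in the camera images.
- fuel_cap: Bare steel bayonet fuel cap of a moped, loose, standing upright on the bench, 56 mm high in all. Head 72 mm across, its rim from 22 mm and flat top at 36 mm above the underside. Half a turn makes no difference to it. About 0.2 kg. Origin: centre of its underside; z up its axis, x along its finger bar and its lugs.
- cap_bar (a point): Middle of the finger bar on top of the cap, 46 mm above the cap's origin; the bar is 56 mm long along the cap's x, 14 mm wide along y and 20 mm high (36 to 56 mm above the origin). Grip it by its two long sides from above. Axes as the cap's.
- cap_lugs (a point): Centre of the cap's stem at its two lugs, 10.5 mm above the cap's origin. The lugs point along +x and -x, 50 mm across both ends, 12 mm wide, 8 to 13 mm above the origin. Below them a tapered spigot, 35 mm across and 26 at the tip; above them a sprung rubber sealing disc 59 mm across, underside 13 mm above the origin when free.
- tank: Grey-painted steel moped fuel tank, fixed, 200 mm along its x, 300 mm along its y, top face 130 mm above the bench, lying on two teak bearers. Origin: on the bench under its centre; z up. The filler neck stands on its top near the +y end; near the -y end a low black gauge sender.
- filler_mouth (a point): Centre of the filler neck's mouth, level with its rim, 160 mm above the bench; axes as the tank's. Neck 63 mm across; inward lip with a 40 mm round opening and two opposite slots, 18 mm wide, for the lugs. The slots lie along the tank's x, give or take 0.52 rad: not tracked, to be seen from above or felt. Lugs lying on the lip: cap origin 8 mm below this point.
- filler_pressed (a point): Point on the neck's axis 23.5 mm below the mouth, where the cap's origin is when it is pressed down solid. Lugs over the slots, the cap drops easily to 13 mm below the mouth; then its spring resists with 5 N, rising to 11 N here. From 21 mm down it turns clockwise seen from above; the other way a wall blocks it. Let go unturned, it springs back up to 13 mm.
- filler_locked (a point): Point on the neck's axis 17 mm below the mouth, where the cap's origin rests when locked. A quarter turn clockwise from the slots are notches in the lip's underside, with play of about 0.17 rad either way, then a solid stop. Let go there, the spring lifts the lugs 4 mm into the notches. Let go part-turned, the cap stays too deep, 21 mm below the mouth.
- can_cap: Black plastic ribbed screw cap of a jerrycan, a bystander: 60 mm across, 30 mm high, no bar. Origin under its centre.
- sprocket: Dark steel chain sprocket lying flat, a bystander: 76 mm across, 11 mm high. Origin under its centre.
- brake_shoe: Curved brake shoe, a bystander: about 110 mm long, 25 mm high. Origin on the bench near its middle.
- footrest: Aluminium rear footrest with a rubber peg, a bystander: 120 by 110 mm, 32 mm high. Origin on the bench near the foot of the peg.
- mirror: Black plastic side mirror, glass up, a bystander: housing 80 by 130 by 30 mm with a bent stem. Origin under the housing's centre.
- spanner: Steel ring spanner lying flat, a bystander: 190 mm long. Origin under its middle.
There are look-alikes about, which are no part of the job. Leave any purple or yellow look-alike of the fuel_cap alone.

How it is judged:
On the way:
1. the cap is pushed down into the neck against its spring until its lugs are below the lip (z of fuel_cap in the frame of filler_mouth below -0.0195 m and horizontal distance between fuel_cap and filler_mouth below 0.006 m), for 0.1 s.
At the end, for the whole second after the job is handed in: The cap is locked and released: its lugs sprung up into the notches, so that its origin rests 17 mm below the filler mouth (15.2 to 18.8 mm; sprung open it stands at 13, part-turned it stays at 21), within 6 mm of the neck's axis, upright within 0.08 rad, at rest (z of fuel_cap in the frame of filler_mouth between -0.0188 and -0.0152 m and horizontal distance between fuel_cap and filler_mouth below 0.006 m and angle between fuel_cap's own z axis and vertical below 0.08 rad and linear speed of fuel_cap below 0.02 m/s); the robot touches nothing.
It fails at once if a bystander is shifted by more than 40 mm (distance of any of can_cap, sprocket, brake_shoe, footrest, mirror, spanner from where it was at the start of the episode above 0.04 m).
It also fails if it takes over 64 s, if anything falls off the work surface, if the arm or the gripper's body presses on something with over 40 N, if the wrist force passes 120 N, or if a joint passes its speed limit or range.

## Working session

There is one attempt and no reset: what is moved stays moved. The work goes in short steps, Python scripts to look and compute and a tool call to move; the robot and the scene stay as the last step left them, time stands still between calls to the robot, and variables do not carry over. Pictures are saved under pics/ and viewed, at most 10 in all, crops included, and the job is handed in when it is done.

Besides the shell and the picture viewer there is one more tool, called after "Request:" as name(argument=value, ...), one argument or row to a line, values as JSON. arm_command: Moves the arm, as the interface text tells. Its arguments: {"type":"object","properties":{"increments":{"type":"string"},"force":{"type":"number"}},"required":["increments"]}

```bash
mkdir -p pics; cat > h.py <<'E'
import numpy as np, cv2
from scipy.spatial.transform import Rotation as R
from station import robot
def cam(name,obs=None):
    c=robot.get_calibration(name); f=200/np.tan(np.radians(c['fovy'])/2)
    if 'rvec' in c:
        Rwc=cv2.Rodrigues(np.array(c['rvec'],float))[0]; t=np.array(c['tvec'],float).ravel()
        return f,c['cx'],c['cy'],Rwc.T,-Rwc.T@t
    o=obs; Rt=R.from_euler('xyz',o['eef_rot']).as_matrix(); T=np.array(c['T_tool_cam'])
    return f,c['cx'],c['cy'],Rt@T[:3,:3],np.array(o['ee_pos'])+Rt@T[:3,3]
def back(C,uv,z):
    f,cx,cy,Rm,p=C; d=Rm@np.array([(uv[0]-cx)/f,(uv[1]-cy)/f,1]); return p+d*(z-p[2])/d[2]
def proj(C,P):
    f,cx,cy,Rm,p=C; q=Rm.T@(np.array(P)-p); return q[:2]/q[2]*f+[cx,cy]
def rel(obs,P,yaw=None):
    "shift in tool axes, units of command, to bring TCP to P"
    Rt=R.from_euler('xyz',obs['eef_rot']).as_matrix()
    return Rt.T@(np.array(P)-obs['ee_pos'])/0.15
E
python3 - <<'E'
from h import *
o=robot.get_obs(); print({k:np.round(v,3) for k,v in o.items()})
for n in ['top','scene','wrist']:
    im=robot.read_camera(n); cv2.imwrite(f'pics/{n}0.png',im[:,:,::-1])
    C=cam(n,o); print(n,'f',C[0],'pos',C[4].round(3))
    for l,z in [('fuel_cap',0),('cap_bar',.046),('filler_mouth',.16),('tank',0),('can_cap',0)]:
        for r in robot.place_of(n,l)[:4]:
            print(n,l,round(r['confidence'],2),np.round(r['xy'],1),back(C,r['xy'],z).round(3))
E
```

```text
{'t': np.float64(0.0), 'joint_pos': array([ 1.111,  0.3  ,  1.522,  0.   ,  1.321, -0.067]), 'joint_velocities': array([ 0.   , -0.001, -0.   ,  0.001,  0.001,  0.001]), 'effort': array([-1.0000e-03, -5.3181e+01, -3.5274e+01,  7.1000e-02,  2.4000e-02,
       -0.0000e+00]), 'ee_pos': array([0.211, 0.508, 0.404]), 'eef_rot': array([-3.14 , -0.   ,  2.749]), 'ft_force': array([-0.156,  0.573,  0.178]), 'moment': array([-0.051,  0.015,  0.028]), 'grip_force': np.float64(0.0), 'finger_gap': np.float64(1.002)}
top f 485.3862443462408 pos [0.48  0.106 1.231]
top fuel_cap 0.9 [305.4 235.9] [0.467 0.143 0.   ]
top fuel_cap 0.77 [333.5 282.9] [0.35  0.071 0.   ]
top fuel_cap 0.72 [260.3 184.8] [0.596 0.259 0.   ]
top fuel_cap 0.61 [276.  262.6] [0.4   0.216 0.   ]
top cap_bar 0.92 [304.  233.2] [0.474 0.145 0.046]
top cap_bar 0.84 [332.4 284.7] [0.351 0.075 0.046]
top cap_bar 0.72 [259.3 181.5] [0.6   0.256 0.046]
top filler_mouth 0.81 [413.8 219. ] [ 0.508 -0.101  0.16 ]
top tank 0.69 [422.2 210.3] [ 0.535 -0.153  0.   ]
top can_cap 0.64 [249.8 230.3] [0.48  0.284 0.   ]
scene f 412.5590399048029 pos [1.01  0.159 0.838]
scene fuel_cap 0.95 [323.3 178.3] [0.361 0.082 0.   ]
scene fuel_cap 0.71 [348.8 216.6] [0.471 0.156 0.   ]
scene fuel_cap 0.56 [386.3 271.2] [0.606 0.248 0.   ]
scene cap_bar 0.97 [390.3 258.5] [0.598 0.251 0.046]
scene cap_bar 0.83 [325.6 170.2] [0.371 0.09  0.046]
scene cap_bar 0.57 [345.2 205.9] [0.472 0.146 0.046]
scene filler_mouth 0.85 [230.4 182.4] [ 0.514 -0.093  0.16 ]
scene tank 0.94 [214.  232.1] [ 0.545 -0.158  0.   ]
scene can_cap 0.88 [403.2 226.4] [0.486 0.286 0.   ]
wrist f 358.63833626733094 pos [0.137 0.539 0.385]
```

View pics/top0.png

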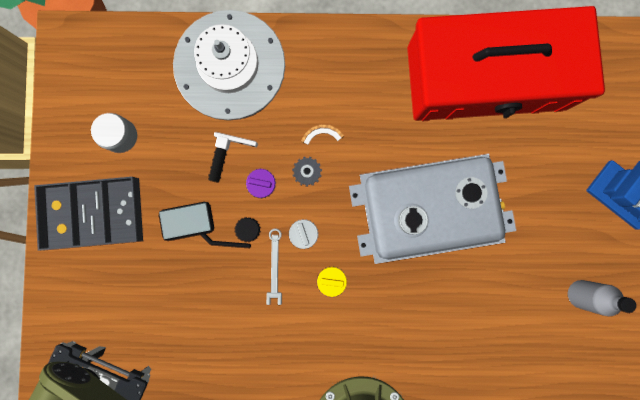

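View pics/scene0.png

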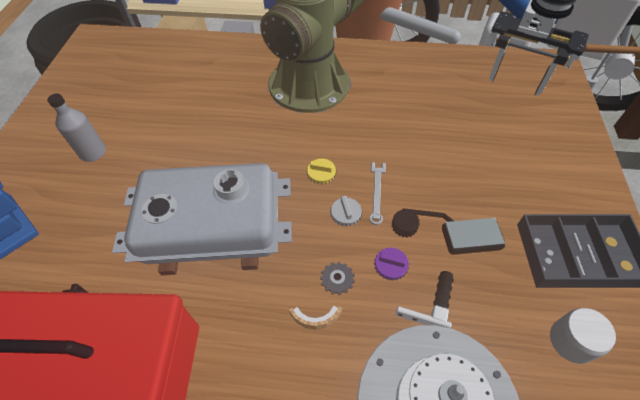

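The top view shows three caps: bare steel at (303,234), purple at (261,183) and yellow at (332,282). The black can cap at (247,229) and the tank's gauge sender at (472,192) could also be mistaken for a cap. By the description it's the steel one at (303,234). The filler neck is at (413,219). I'll check both in one close crop.

```bash
python3 - <<'E'
from h import *
im=cv2.imread('pics/top0.png')
a=im[209:259,278:328]; b=im[194:244,389:439]
cv2.imwrite('pics/crop1.png',np.hstack([cv2.resize(x,(400,400),interpolation=cv2.INTER_CUBIC) for x in (a,b)]))
C=cam('top')
# tank orientation: gauge vs filler at z~.13-.16
print(back(C,(472,192),.135),back(C,(413.8,219),.16))
# cap centre from grey blob; head top z .036
o=robot.get_obs()
g=im[205:262,275:332].astype(int); m=((g.max(2)-g.min(2)<30)&(g.min(2)>110)).astype(np.uint8)
n,l,s,c=cv2.connectedComponentsWithStats(m); k=1+s[1:,4].argmax(); print(s[k],c[k]+[275,205],back(C,c[k]+[275,205],.036))
print(robot.get_calibration('wrist')['T_tool_cam'])
E
```

```text
[ 0.57132996 -0.23791029  0.135     ] [ 0.5082862  -0.10076516  0.16      ]
[ 14  15  29  29 657] [302.93455099 233.7716895 ] [0.47286919 0.14780739 0.036     ]
[[ 4.42257549e-04 -9.62608330e-01 -2.70896673e-01  7.94157609e-02]
 [ 9.99999221e-01  7.42001910e-04 -1.00407292e-03  3.28638309e-05]
 [ 1.16753481e-03 -2.70896018e-01  9.62607908e-01  1.92856799e-02]
 [ 0.00000000e+00  0.00000000e+00  0.00000000e+00  1.00000000e+00]]
```

View pics/crop1.png

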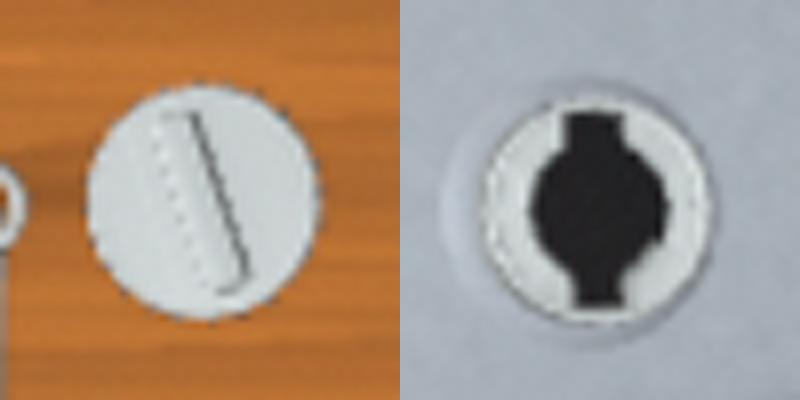

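The left crop shows the bare steel cap, centred near (303,234), with its bar about 0.3 rad from world x. The right crop shows the filler mouth centred near (413.5,220), its slots almost along world x (yaw about 0.04). I'll move above the cap with the tool's yaw at about 3.44, which leaves joint 6 room for the clockwise turn.

Request:
arm_command(
  increments="0 0 0 -0.845 -0.516 0 -1;0 0 0 -0.845 -0.516 0 -1;0 0 0 -0.845 -0.516 0 -1;0 0 0 -0.845 -0.516 0 -1",
)

```text
t: 1.23
ee_pos: [0.2994, 0.3856, 0.4047]
eef_rot: [-3.141, 0.0, 2.748]
ft_force: [-0.2, 0.3, 0.1]
finger_gap: 1.002
grip_force: 0.0
```

Request:
arm_command(
  increments="0 0 0 -0.845 -0.516 0 -1;0 0 0 -0.845 -0.516 0 -1;0 0 0 -0.845 -0.516 0 -1;0 0 0 -0.845 -0.516 0 -1",
)

```text
t: 1.57
ee_pos: [0.3869, 0.2653, 0.4049]
eef_rot: [3.142, 0.001, 2.747]
ft_force: [0.3, 1.2, 0.6]
finger_gap: 1.0
grip_force: 0.0
```

Request:
arm_command(
  increments="0 0 -0.33 -0.845 -0.516 0 -1;0 0 -0.33 -0.845 -0.516 0 -1;0 0 -0.33 -0.845 -0.516 0 -1;0 0 -0.33 -0.845 -0.516 0 -1;0 0 -0.33 -0.845 -0.516 0 -1;0 0 -0.33 -0.845 -0.516 0 -1;0 0 -0.33 -0.845 -0.516 0 -1;0 0 -0.33 -0.845 -0.516 0 -1",
)

```text
t: 2.23
ee_pos: [0.4729, 0.1481, 0.4047]
eef_rot: [3.142, 0.0, -2.847]
ft_force: [0.4, 0.9, -0.9]
finger_gap: 1.0
grip_force: 0.0
```

```bash
python3 - <<'E'
from h import *
o=robot.get_obs(); im=robot.read_camera('wrist'); cv2.imwrite('pics/w1.png',im[:,:,::-1]); C=cam('wrist',o)
for l,z in [('fuel_cap',0),('cap_bar',.046)]:
    for r in robot.place_of('wrist',l)[:4]: print(l,round(r['confidence'],2),np.round(r['xy'],1),back(C,r['xy'],z).round(4))
print(o['t'],o['ee_pos'].round(4),o['eef_rot'].round(3),proj(C,[.473,.147,.056]))
# predicted outline overlay numbers
E
```

```text
fuel_cap 0.81 [283.   49.3] [0.3598 0.0758 0.    ]
fuel_cap 0.79 [320.5 173.8] [0.4696 0.1483 0.    ]
fuel_cap 0.69 [373.5 297. ] [0.5954 0.2534 0.    ]
cap_bar 0.79 [318.5 187.8] [0.4747 0.1477 0.046 ]
cap_bar 0.62 [385.6 324.8] [0.6    0.2619 0.046 ]
cap_bar 0.61 [278.1  41.2] [0.3592 0.0759 0.046 ]
2.2333 [0.4729 0.1481 0.4047] [ 3.142  0.    -2.847] [318.25248944 188.31873592]
```

View pics/w1.png

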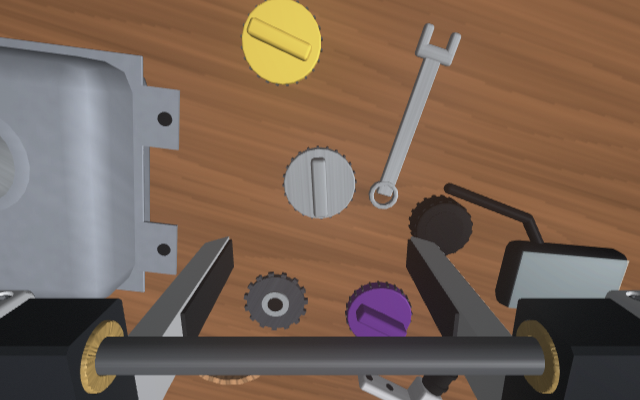

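The steel cap's bar runs from (318,158) to (320,217), aligned with the fingers. The estimates agree: (0.4747,0.1477) from the wrist and (0.473,0.148) from the top. Next I descend half open and grip.

Request:
arm_command(
  increments="0 0 0 0 0 0.9 0;0 0 0 0 0 0.9 0;0 0 0 0 0 0.9 0;0 0 0 0 0 0.9 0;0 0 0 0 0 0.9 0;0 0 0 0 0 0.9 0",
  force=40,
)

```text
t: 2.88
ee_pos: [0.4734, 0.1484, 0.2712]
eef_rot: [-3.141, 0.001, -2.844]
ft_force: [-0.4, 0.6, 0.6]
finger_gap: 0.612
grip_force: 0.0
```

Request:
arm_command(
  increments="0 0 0 0 0 0.21 0;0 0 0 0 0 0.21 0;0 0 0 0 0 0.21 0",
)

```text
t: 3.13
ee_pos: [0.4733, 0.1482, 0.2397]
eef_rot: [-3.142, 0.001, -2.844]
ft_force: [0.3, -0.3, -0.3]
finger_gap: 0.501
grip_force: 0.0
```

Request:
arm_command(
  increments="0 0 0 0 0 0 1;0 0 0 0 0 0 1;0 0 0 0 0 0 1;0 0 0 0 0 0 1;0 0 0 0 0 0 1;0 0 0 0 0 0 1;0 0 0 0 0 0 1;0 0 0 0 0 0 1",
)

```text
t: 3.8
ee_pos: [0.473, 0.1481, 0.2385]
eef_rot: [-3.142, 0.0, -2.843]
ft_force: [-2.1, -0.2, 6.1]
finger_gap: 0.142
grip_force: 39.9
```

The bar is gripped: 13.3 mm opening, 40 N. Now I lift and go part-way to the filler, then look.

Request:
arm_command(
  increments="0 0 0 0 0 -1 1;0 0 0 0 0 -1 1;0 0 0 0 0 -1 1;0 0 0 0 0 -1 1;0 0 0 0 0 -1 1",
)

```text
t: 4.22
ee_pos: [0.4731, 0.1481, 0.3934]
eef_rot: [-3.141, 0.008, -2.843]
ft_force: [1.3, 0.5, -2.0]
finger_gap: 0.144
grip_force: 39.9
```

Request:
arm_command(
  increments="0 0 0.1 0 -0.9 -0.35 1;0 0 0.1 0 -0.9 -0.35 1;0 0 0.1 0 -0.9 -0.35 1;0 0 0.1 0 -0.9 -0.35 1;0 0 0.1 0 -0.9 -0.35 1;0 0 0.1 0 -0.9 -0.35 1;0 0 0.1 0 -0.9 -0.35 1",
)

```text
t: 4.8
ee_pos: [0.5125, 0.0194, 0.4392]
eef_rot: [3.141, -0.002, -3.053]
ft_force: [-0.5, -0.5, -2.4]
finger_gap: 0.145
grip_force: 39.9
```

```bash
python3 - <<'E'
from h import *
o=robot.get_obs(); im=robot.read_camera('wrist'); cv2.imwrite('pics/w2.png',im[:,:,::-1]); C=cam('wrist',o)
for l,z in [('filler_mouth',.16),('cap_bar',o['ee_pos'][2]-.1925),('fuel_cap',o['ee_pos'][2]-.2385)]:
    for r in robot.place_of('wrist',l)[:3]: print(l,round(r['confidence'],2),np.round(r['xy'],1),back(C,r['xy'],z).round(4))
print(o['t'],o['ee_pos'].round(4),o['eef_rot'].round(3),proj(C,[.508,-.1,.16]),o['joint_pos'].round(2),o['finger_gap'],o['grip_force'])
C=cam('top')
im=robot.read_camera('top'); cv2.imwrite('pics/top2.png',im[:,:,::-1])
for r in robot.place_of('top','filler_mouth')[:3]: print(round(r['confidence'],2),np.round(r['xy'],1),back(C,r['xy'],.16).round(4))
print(back(C,(413.5,220.2),.16))
E
```

```text
cap_bar 0.72 [392.7  27.1] [0.3988 0.0419 0.2467]
cap_bar 0.62 [518.4 274.4] [0.5119 0.1257 0.2467]
cap_bar 0.59 [318.9 259. ] [0.5125 0.0193 0.2467]
fuel_cap 0.94 [321.7 225.2] [0.5097 0.0208 0.2007]
fuel_cap 0.77 [385.6  33. ] [0.3929 0.0461 0.2007]
fuel_cap 0.66 [499.9 250.5] [0.5168 0.1395 0.2007]
4.8 [0.5125 0.0194 0.4392] [ 3.141e+00 -2.000e-03 -3.053e+00] [160.55935838 191.33914724] [-0.03  0.19  1.57  0.    1.38 -1.69] 0.14494865083701905 39.89720284938812
0.84 [411.6 219.8] [ 0.5065 -0.0959  0.16  ]
[ 0.50563335 -0.10009322  0.16      ]
```

View pics/w2.png

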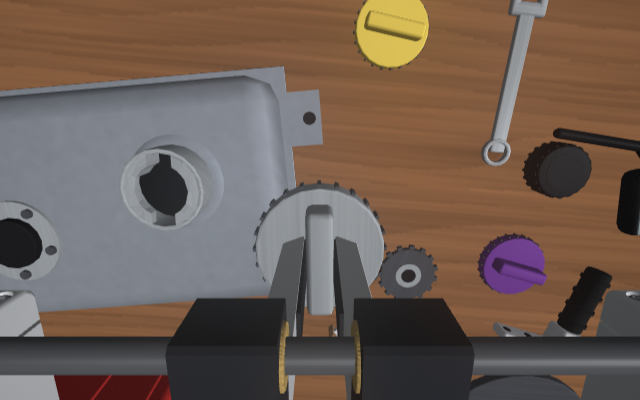

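The cap sits square in the grip at (319,245), bar vertical. The filler mouth is at about (162,188). I'll rectify both views onto the rim plane to read its centre and slot angle.

```bash
python3 - <<'E'
from h import *
o=robot.get_obs(); out=[]
g=np.linspace(-.04,.04,400); c0=np.array([.507,-.099])
for n,f in [('wrist','w2'),('top','top0')]:
    C=cam(n,o); im=cv2.imread(f'pics/{f}.png')
    # image up=+x, left=+y
    P=np.array([[proj(C,[c0[0]-a,c0[1]-b,.16]) for b in g] for a in g]).astype(np.float32)
    w=cv2.remap(im,P[:,:,0],P[:,:,1],cv2.INTER_CUBIC)
    m=(w.max(2)<70).astype(np.uint8); k,l,s,c=cv2.connectedComponentsWithStats(m); i=1+s[1:,4].argmax()
    ys,xs=np.where(l==i); X=-np.c_[ys-199.5,xs-199.5]*.0002; mu=X.mean(0); e,v=np.linalg.eigh(np.cov((X-mu).T)); d=v[:,1]
    print(n,'centre',c0+mu,'axis yaw',np.arctan(d[1]/d[0]),np.sqrt(e),'box mm',s[i][:4]*.2)
    out.append(w)
cv2.imwrite('pics/rect.png',np.hstack(out))
E
```

```text
wrist centre [ 0.50610681 -0.09778453] axis yaw 0.1297105217109264 [0.00825404 0.01066832] box mm [21.6 19.  35.6 47.6]
top centre [ 0.50726276 -0.09960963] axis yaw 0.007879348759119095 [0.00823641 0.01225114] box mm [22.8 14.  36.4 52.6]
```

View pics/rect.png

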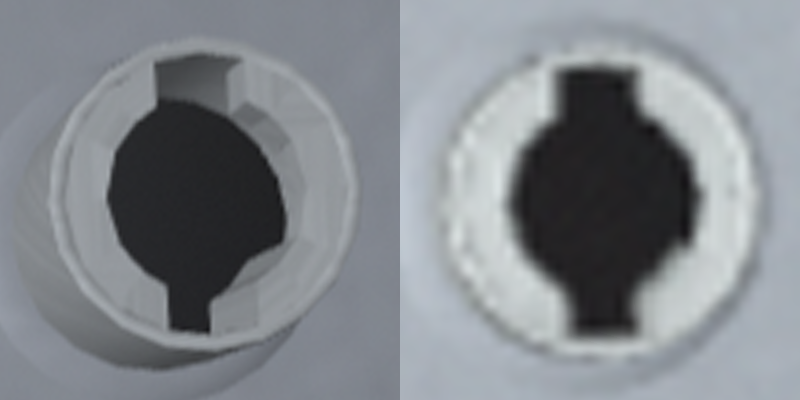

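Rim centre is (0.5077,-0.0996), agreed within 1 mm by both views and 62 mm across, as expected. Slot yaw is about 0.045. I move over the neck.

Request:
arm_command(
  increments="0 0 0.021 0.102 -0.787 0 1;0 0 0.021 0.102 -0.787 0 1;0 0 0.021 0.102 -0.787 0.1 1;0 0 0.021 0.102 -0.787 0.13 1;0 0 0.021 0.102 -0.787 0.13 1;0 0 0.021 0.102 -0.787 0.13 1;0 0 0.021 0.102 -0.787 0.13 1;0 0 0.021 0.102 -0.787 0.13 1",
)

```text
t: 5.77
ee_pos: [0.508, -0.0989, 0.4217]
eef_rot: [-3.141, 0.001, -3.095]
ft_force: [0.1, -0.2, -2.8]
finger_gap: 0.143
grip_force: 39.9
```

```bash
python3 - <<'E'
from h import *
o=robot.get_obs(); print(o['t'],o['ee_pos'].round(4),o['eef_rot'].round(4),rel(o,[.5077,-.0996,.3985]).round(4),o['joint_pos'].round(2))
C=cam('top'); im=robot.read_camera('top')
for l in ('fuel_cap','cap_bar'):
  for r in robot.place_of('top',l)[:2]: print(l,r['confidence'],back(C,r['xy'],o['ee_pos'][2]-(.2385 if l=='fuel_cap' else .1925)))
E
```

```text
5.7667 [ 0.508  -0.0989  0.4217] [-3.1414e+00  9.0000e-04 -3.0951e+00] [ 0.0024 -0.0047  0.1547] [-0.26  0.21  1.59  0.    1.34 -1.88]
fuel_cap 0.98 [0.37290077 0.0735972  0.18320639]
fuel_cap 0.92 [0.5750544  0.23836974 0.18320639]
cap_bar 0.93 [0.57878538 0.232922   0.22920639]
cap_bar 0.9 [0.37611143 0.0838275  0.22920639]
```

Request:
arm_command(
  increments="0 0 0 0.002 -0.005 0.1 1;0 0 0 0.002 -0.005 0.15 1;0 0 0 0.002 -0.005 0.17 1;0 0 0 0.002 -0.005 0.19 1;0 0 0 0.002 -0.005 0.205 1;0 0 0 0.002 -0.005 0.22 1;0 0 0 0.002 -0.005 0.22 1",
)

```text
t: 6.5
ee_pos: [0.5076, -0.1007, 0.388]
eef_rot: [3.142, -0.0, -3.097]
ft_force: [0.4, 0.2, -2.2]
finger_gap: 0.146
grip_force: 39.9
```

No contact at 10.5 mm below the mouth, deeper than the 8 mm at which lugs rest on the lip, so the lugs are in the slots. I press on down.

Request:
arm_command(
  increments="0 0 0 0 0.003 0.02 1;0 0 0 0 0.003 0.04 1;0 0 0 0 0.003 0.055 1;0 0 0 0 0.003 0.07 1;0 0 0 0 0.003 0.08 1;0 0 0 0 0.003 0.08 1;0 0 0 0 0.003 0.08 1",
)

```text
t: 7.08
ee_pos: [0.5076, -0.1003, 0.3769]
eef_rot: [-3.141, 0.001, -3.097]
ft_force: [-2.3, -0.2, 8.5]
finger_gap: 0.142
grip_force: 39.9
```

Depth is 21.6 mm with spring force of about 10 N. I push about 1 mm more and turn clockwise, which is + about tool z.

Request:
arm_command(
  increments="0 0 0 0 0 0.008 1;0 0 0 0 0 0.008 1;0 0 0.05 0 0 0.008 1;0 0 0.1 0 0 0.008 1;0 0 0.15 0 0 0.008 1;0 0 0.2 0 0 0.008 1;0 0 0.25 0 0 0.008 1;0 0 0.3 0 0 0.008 1;0 0 0.35 0 0 0.008 1;0 0 0.35 0 0 0.008 1",
  force=60,
)

```text
t: 7.92
ee_pos: [0.5078, -0.1002, 0.3761]
eef_rot: [3.14, 0.002, 2.447]
ft_force: [-0.3, 0.6, 8.7]
finger_gap: 0.142
grip_force: 59.9
```

```bash
python3 - <<'E'
from h import *
o=robot.get_obs(); print({k:np.round(o[k],4) for k in ('t','ee_pos','eef_rot','ft_force','moment','joint_pos','finger_gap')})
E
```

```text
{'t': np.float64(7.9167), 'ee_pos': array([ 0.5078, -0.1002,  0.3761]), 'eef_rot': array([3.1402e+00, 2.5000e-03, 2.4467e+00]), 'ft_force': array([-0.2535,  0.5655,  8.6724]), 'moment': array([ 0.0596,  0.0027, -0.0042]), 'joint_pos': array([-2.6570e-01,  2.5330e-01,  1.6492e+00,  2.0000e-04,  1.2363e+00,
       -1.1417e+00]), 'finger_gap': np.float64(0.1421)}
```

Request:
arm_command(
  increments="0 0 0.05 0 0 0 1;0 0 0.1 0 0 0 1;0 0 0.15 0 0 0 1;0 0 0.2 0 0 0 1;0 0 0.25 0 0 0 1;0 0 0.3 0 0 0 1;0 0 0.35 0 0 0 1;0 0 0.4 0 0 0 1;0 0 0.4 0 0 0 1",
)

```text
t: 8.67
ee_pos: [0.5078, -0.1003, 0.3761]
eef_rot: [3.139, 0.001, 1.609]
ft_force: [0.5, 0.1, 9.0]
finger_gap: 0.146
grip_force: 59.9
```

```bash
python3 - <<'E'
from h import *
o=robot.get_obs(); print({k:np.round(o[k],4) for k in ('t','ee_pos','eef_rot','ft_force','moment','finger_gap')})
im=robot.read_camera('wrist'); cv2.imwrite('pics/w3.png',im[:,:,::-1])
E
```

```text
{'t': np.float64(8.6667), 'ee_pos': array([ 0.5078, -0.1003,  0.3761]), 'eef_rot': array([3.1387e+00, 8.0000e-04, 1.6090e+00]), 'ft_force': array([0.4866, 0.0621, 9.0474]), 'moment': array([-0.0546, -0.0208, -0.0424]), 'finger_gap': np.float64(0.1463)}
```

View pics/w3.png

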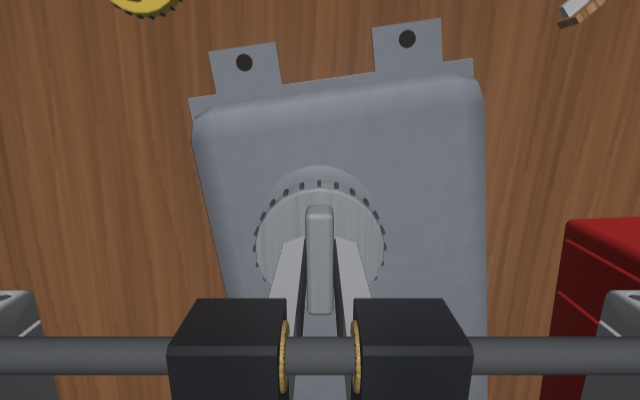

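The cap turned with the gripper; the bar is still vertical at (319,260). I ease up about 6 mm still gripping, to feel the lugs seat in the notches.

Request:
arm_command(
  increments="0 0 0 0 0 -0.02 1;0 0 0 0 0 -0.035 1;0 0 0 0 0 -0.042 1;0 0 0 0 0 -0.042 1",
)

```text
t: 9.05
ee_pos: [0.5078, -0.1003, 0.3815]
eef_rot: [3.139, 0.0, 1.616]
ft_force: [4.2, -0.6, 1.3]
finger_gap: 0.141
grip_force: 59.9
```

The cap rose to 17.0 mm below the mouth, so the lugs are in the notches. I release and lift away.

Request:
arm_command(
  increments="0 0 0 0 0 0 0;0 0 0 0 0 0 0;0 0 0 0 0 0 0;0 0 0 0 0 0 0;0 0 0 0 0 0 0;0 0 0 0 0 -0.2 0;0 0 0 0 0 -0.4 0;0 0 0 0 0 -0.6 0;0 0 0 0 0 -0.6 0",
)

```text
t: 9.8
ee_pos: [0.5074, -0.1002, 0.4769]
eef_rot: [3.134, 0.002, 1.616]
ft_force: [0.2, 0.4, 1.1]
finger_gap: 0.497
grip_force: 0.0
```

```bash
python3 - <<'E'
from h import *
o=robot.get_obs(); im=robot.read_camera('wrist'); cv2.imwrite('pics/w4.png',im[:,:,::-1]); C=cam('wrist',o)
for l,z in [('fuel_cap',.143),('cap_bar',.189)]:
    for r in robot.place_of('wrist',l)[:2]: print(l,round(r['confidence'],2),np.round(r['xy'],1),back(C,r['xy'],z).round(4))
print(o['t'],o['ee_pos'],o['ft_force'],o['finger_gap'])
a,b=proj(C,[.5077,-.1,.189+.01]),proj(C,[.5077,-.1,.179]); print(a,b)
E
```

```text
fuel_cap 0.9 [193.6   5. ] [0.4037 0.046  0.143 ]
fuel_cap 0.81 [319.1 190.5] [ 0.5091 -0.0999  0.143 ]
cap_bar 0.9 [317.8 207.1] [ 0.5079 -0.1018  0.189 ]
9.8 [ 0.50739061 -0.10017934  0.47694075] [0.15073632 0.35552309 1.08240387] 0.49740283496981214
[317.71247428 208.62666014] [317.65568072 201.38223767]
```

View pics/w4.png

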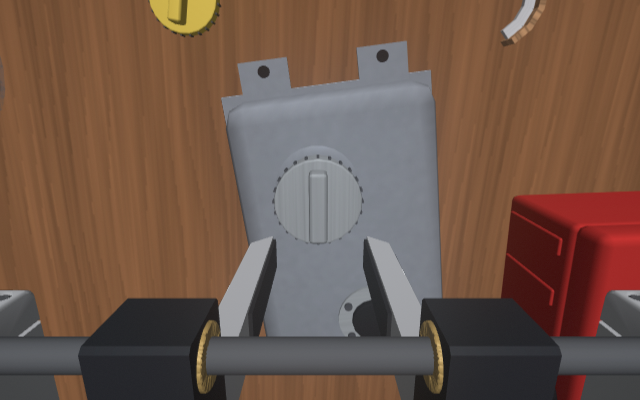

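The cap sits level on the neck, its bar centred at (318,207) where predicted, still at the quarter turn. The gripper is clear, so I hand the job in.

```bash
python3 -c "
from station import robot; print(robot.finish_job())"
```

```text
the job is handed in; nothing more can be done
None
```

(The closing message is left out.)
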